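# Gauge a screw lid and sort it

### The arm

A 7-joint arm with a two-finger parallel gripper is mounted at the origin on the work surface. World frame = base frame: x ahead of the robot, y to its left, z up, the work surface at z = 0. Lengths are in mm, angles in rad, forces in N, time in s.
With the tool pointing down it reaches from about 400 to 850 mm from the base axis. Payload 4.5 kg.
Tool frame: the origin (TCP) lies midway between the tips of the shut fingers; the grasp point (between the pads) lies 19 mm behind it (pinch_z is the distance from the TCP to the grasp point, in mm); z points along the fingers, x is the direction in which the jaws open and shut, and the axes are right-handed (so a half turn about z gives the same grasp; the last joint's range is limited). The gripper opens to 85 mm and grips with 20 to 120 N. Pads are 22 mm wide; open, the fingers measure 114 mm over their backs; the gripper's body (76 mm by 85 mm) begins 54 mm behind the grasp point. The pads swing forward as they close: fully open they stand 13 mm farther back than shut.
Start: joints at [1.231, 0.689, -0.195, 1.565, 0.157, 0.902, -0.215], TCP at [228.253, -581.855, 231.317] pointing down, gripper open.
Joint ranges: [-3.01, 3.01], [-0.46, 2.08], [-1.47, 1.51], [0.13, 2.56], [-1, 4.14], [0.04, 2.09], [-2.66, 2.66]. Speed limits (rad/s): [2.57, 2.57, 3.14, 3.14, 3.14, 3.14, 3.14].

### API

Orientations are given as a rotation vector (axis times angle).
In Python, from workcell import * gives the robot as it stands. The module is installed in compiled form; this text tells all that it offers.
- The arm moves only by the tool carry_out, never from a script. Its argument "series" is a list of rows, each a list of 7 numbers: the shift along the tool's x, y, z in m, then the turn, a rotation vector about the tool's x, y, z in rad, then the finger opening in m, from 0 to 0.0854. A call has 1 to 12 rows; each row is the pose to reach, as a shift and turn from the pose commanded when the call began, along the tool's axes at that moment; what a row does not reach only later rows make up. A row lasts 1/10 s, in which the tool goes at most 50 mm and 8.59 degrees, less where a joint would pass 70% of its speed; a pose out of reach is approached as far as the arm can. A call with a gripper value outside its range is refused whole. The fingers move at their own pace and stop on an object; "grip_force" is the grip in N (left out, the last holds). Time passes only in rows, so rows that repeat a pose let the fingers close. It gives the time, the measured TCP pose, the force and the opening at its end, in the units of the state.
- sense(): the state, without advancing time (a new reading comes with each control period).
- capture(name): name is "side" or "top"; returns a dict with "color" (480x640x3 uint8, blue, green, red), "range_z" (480x640 float32, mm along the optical axis (not along the pixel's ray), 0 where there is no reading), "camera_matrix" (3x3 intrinsics, pixels), "rvec" (rotation vector, rad) and "tvec" (3), from world to camera coordinates, as OpenCV has them. Camera axes: x right, y down, z forward; pixel columns grow to the right and rows downward; lengths in mm; the calibration is good to about 2 mm. A picture is of the moment at which its call begins.
- close_job(): hands the job in, once; it reports no verdict.
The state is a dict: "clock": time; "joint_positions": joint angles; "qvel": joint speeds; "tau": joint torques, N m; "eef_pos": TCP position; "tool_rot": TCP orientation; "wrist_force": force on the tool from outside, world axes, zero at the start; "moment": the same for the moment, N m; "opening": finger opening in mm.
Only numpy, scipy, OpenCV 4.12 (cv2) and the standard library are available. Lean on these libraries where they do the work, as an engineer would, in place of code of your own. Each camera call takes 0.05 s, during which the arm holds its last target. There are 200 camera calls.

### The job

Check the fired screw lid on the steel thread gauge: set it on with its bar in line with the white marks and turn it clockwise, fully home if it will go, or else, without forcing it, until it is stopped part-way. Then unscrew it and set it down gently, mouth down and flat, in the green tray if it went fully home, or in the red tray if it stopped short. Leave the jar, bowl and clay block where they stand.

Things in the scene. Friction and masses are not known exactly. Their poses are not given: they have to be found in the camera images.
- lid: The loose stoneware screw lid, sage green with a cream top, mouth down on the table: a round cap 66 mm across, 32 mm high, with an ochre grip bar on top; about 0.22 kg. Origin: centre of the rim plane (underside); x along the bar, z up. About half of the lids have a hard lump of glaze hidden inside that stops them part-way on the gauge; it cannot be told from outside.
- lid_bar (a point): Middle of the lid's grip bar, 44 mm above the rim. The bar is straight, 58 mm long (along the lid's x), 14 mm wide and 24 mm high; it stands on the crown, from 32 to 56 mm above the rim.
- lid_pin (a point): Inner tip of one of the lid's two thread pins, 3.5 mm above the rim, under one end of the bar. The pins are round, 5 mm thick, one under each end of the bar, and reach from the skirt (inner diameter 56 mm) in to 22.5 mm from the axis. The lid is the same after a half turn.
- gauge: The fixed steel thread gauge, origin on its axis at table level, z up: a flange 116 mm across, 12 mm high; a shoulder 74 mm across up to 30 mm; a neck 40 mm across up to 54 mm, with ridges 52 mm across that form a two-start thread, clockwise (from above) to screw on. Play in the thread: about 1 mm up and down, 2.5 mm sideways.
- gauge_top (a point): Centre of the neck's top, 54 mm above the table; the neck is coned from 47 mm up to guide the lid. A lid put on out of line rests on the ridges, its rim about 46 mm above the table, and must be turned until it drops.
- white_mark (a point): One of two white marks on the flange, 47 mm from the axis along the gauge's +x and -x. With the bar in line with them (within 0.15 rad) the pins drop into open slots: rim about 38 mm above the table. The thread starts here; turned back to here (a stop lies just past) the lid lifts straight off.
- yellow_mark (a point): One of two yellow marks on the flange, 1.26 rad clockwise from the white ones, over which the bar lies when the lid is fully home. From the white marks the lid turns about 0.09 rad level, then sinks 8 mm over 1.13 rad; a hard stop follows at about 1.33 rad.
- gauge_shoulder (a point): Centre of the shoulder's top face, 30 mm above the table. Fully home, the rim of the lid lies on this face. A lid with a lump is stopped after about 0.5 to 0.7 rad from the white marks, its rim about 34 to 35 mm above the table; from there the moment rises about 0.7 N m for every 0.1 rad it is forced. A free turn takes under 0.4 N m.
- tray_green: The fixed shallow green tray for lids that go fully home, 122 x 122 mm outside, walls 6 mm thick and 22 mm high, floor 6 mm thick. Origin: centre of its underside, on the table.
- tray_red: The fixed shallow red tray for lids that stop short; same sizes and origin as the green one. The two trays may have changed places.
- slip_jar: Bystander: a loose round jar of grey slip, 68 mm across, 90 mm high. Origin: centre of its underside.
- pinch_bowl: Bystander: a loose dark clay bowl, 80 mm across, 42 mm high. Origin: centre of its underside.
- clay_block: Bystander: a loose dark block of clay, 70 x 55 mm, 45 mm high. Origin: centre of its underside.
Not all that is in view belongs to the job. There is more than one size of the tray_green; the one meant has the size given above.

How it is judged:
By the outcome, as a careful person would: the job done as asked, in the order asked, and still so for the second after the job is handed in, with the robot touching nothing.
It also fails if it takes over 56 s, if anything falls off the work surface, if the arm or the gripper's body presses on something with over 40 N, if the wrist force passes 120 N, or if a joint passes its speed limit or range.

## Working session

There is one attempt and no reset: what is moved stays moved. The work goes in short steps, Python scripts to look and compute and a tool call to move; the robot and the scene stay as the last step left them, time stands still between calls to the robot, and variables do not carry over. Pictures are saved under pics/ and viewed, about 8 in all and at most 12, crops included, and the job is handed in when it is done.

Besides the shell and the picture viewer there is one more tool, called after "Request:" as name(argument=value, ...) on one line, values as JSON. carry_out: Moves the arm, as the interface text tells. Its arguments: {"type":"object","properties":{"series":{"type":"array","items":{"type":"array","items":{"type":"number"}}},"grip_force":{"type":"number"}},"required":["series"]}

```bash
mkdir -p pics; cat > h.py <<'E'
from workcell import *
import numpy as np, cv2
def cast(c,uv,z):
    R=cv2.Rodrigues(np.array(c["rvec"],float))[0]; t=np.array(c["tvec"],float).reshape(3)
    uv=np.atleast_2d(np.array(uv,float))
    K=np.array(c["camera_matrix"]); d=np.c_[uv,np.ones(len(uv))]@np.linalg.inv(K).T@R
    o=-R.T@t
    return o+d*((z-o[2])/d[:,2])[:,None]
def cloud(c):
    R=cv2.Rodrigues(np.array(c["rvec"],float))[0]; t=np.array(c["tvec"],float).reshape(3)
    K=np.array(c["camera_matrix"]); v,u=np.mgrid[:480,:640]
    z=c["range_z"].astype(float)
    p=np.stack([(u-K[0,2])/K[0,0]*z,(v-K[1,2])/K[1,1]*z,z],-1)-t
    return p@R
E
python3 - <<'E'
from h import *
print(sense())
for n in("top","side"):
    c=capture(n); cv2.imwrite(f"pics/{n}1.png",c["color"]); np.savez(f"pics/{n}1.npz",**c)
    print(n,cast(c,[[320,240]],0),np.array(c["rvec"]).ravel(),np.array(c["tvec"]).ravel())
E
```

```text
{'clock': 0.0, 'joint_positions': array([ 1.23081324,  0.68999641, -0.19446779,  1.56634476,  0.15727977,
        0.90249414, -0.21508909]), 'qvel': array([-0.00086563, -0.00046276, -0.00204927, -0.0007289 , -0.00074974,
       -0.00137844, -0.00137899]), 'tau': array([ 3.75133659e-04, -5.39607346e+01, -1.26651663e+00, -1.58541816e+01,
        9.05388908e-03,  9.49954527e-03,  4.78331827e-06]), 'eef_pos': array([ 227.90912194, -581.26698041,  230.47492188]), 'tool_rot': array([-2.59479403e+00,  1.76942150e+00,  2.53038245e-03]), 'wrist_force': array([ 0.09296886, -0.18002988, -0.07083997]), 'moment': array([-0.01269513,  0.01856489, -0.05030316]), 'opening': 85.40449988294654}
top [[481.59872002  39.92615363   0.        ]] [ 2.16530207 -2.06235109  0.20948239] [  25.27605411  484.65428797 1489.09759552]
side [[498.59803926   7.07683295   0.        ]] [ 0.27477457 -2.90470849  1.04259056] [ 492.02867573  102.46929395 1504.8835153 ]
```

View pics/top1.png

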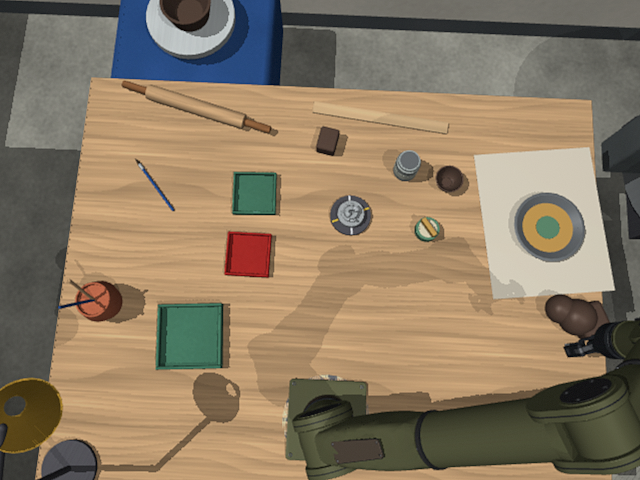

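View pics/side1.png

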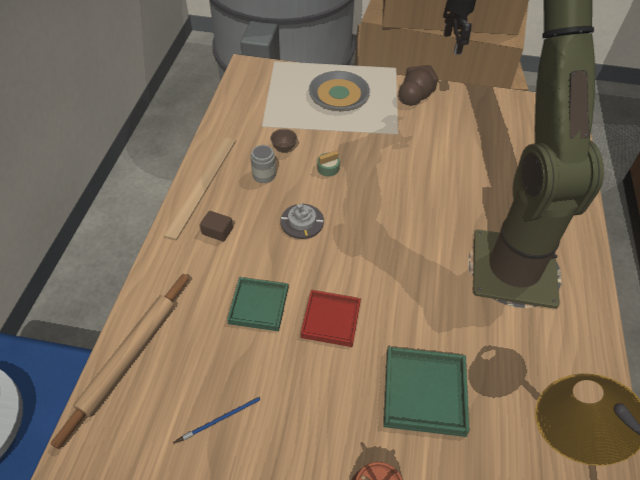

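The top view shows the lid at (428,230) with its ochre bar running diagonally and the gauge at (351,214). The small green tray is at (255,193), the red one at (249,254), and the oversize green decoy at (190,336). Jar, bowl and block are at (407,166), (449,178) and (328,140).

```bash
python3 - <<'E'
from h import *
boxes={"top":dict(lid=(410,212,446,248),gauge=(325,190,376,238),gt=(225,165,285,220),rt=(218,225,280,282)),
"side":dict(lid=(312,146,346,180),gauge=(276,200,330,242),gt=(222,272,294,334),rt=(296,286,366,350))}
for n in boxes:
    c=dict(np.load(f"pics/{n}1.npz")); im=c["color"]; P=cloud(c); hsv=cv2.cvtColor(im,cv2.COLOR_BGR2HSV)
    H,S,V=[hsv[...,i].astype(int) for i in range(3)]
    def sub(b):
        m=np.zeros((480,640),bool); x0,y0,x1,y1=b; m[y0:y1,x0:x1]=1; return m
    def comps(m,z,mn=4):
        k,l,s,ct=cv2.connectedComponentsWithStats(m.astype(np.uint8))
        for i in range(1,k):
            if s[i,4]>=mn: print("   comp",s[i,4],ct[i].round(1),cast(c,ct[i],z)[0].round(1), "depthpt",np.median(P[l==i],0).round(1))
    b=boxes[n]
    print(n,"bar")
    m=sub(b["lid"])&(P[...,2]>44)
    q=P[m]; print(" high pts",m.sum(),q.mean(0).round(1),q[:,2].max().round(1))
    m=sub(b["lid"])&(H>10)&(H<28)&(S>110)&(P[...,2]>40); 
    v,u=np.nonzero(m); w=cast(c,np.c_[u,v],56)[:,:2]
    e,ev=np.linalg.eigh(np.cov(w.T)); print(" bar colour",m.sum(),w.mean(0).round(1),"ang",np.arctan2(ev[1,1],ev[0,1]).round(3),(np.sqrt(e*12)).round(1), "P",P[m].mean(0).round(1))
    m=sub(b["lid"])&(P[...,2]>25); q=P[m]; print(" lid ext",q.min(0).round(1),q.max(0).round(1))
    print(" white"); comps(sub(b["gauge"])&(S<40)&(V>205),12,3)
    print(" yellow"); comps(sub(b["gauge"])&(H>10)&(H<35)&(S>130)&(V>120)&(P[...,2]>6),12,3)
    m=sub(b["gauge"])&(P[...,2]>6); q=P[m]; print(" gauge ext",q.min(0).round(1),q.max(0).round(1))
    m=sub(b["gauge"])&(P[...,2]>49); q=P[m]; print(" gauge top",m.sum(),q.mean(0).round(1),q.min(0).round(1),q.max(0).round(1))
    for t,mm in(("gt",(H>60)&(H<90)&(S>80)),("rt",((H<8)|(H>172))&(S>150))):
        m=sub(b[t])&mm; q=P[m&(P[...,2]>16)]; cs=cv2.minAreaRect(q[:,:2].astype(np.float32)); print(" ",t,cs,q[:,2].max().round(1),"floor",np.median(P[m&(P[...,2]<14)],0).round(1))
    cv2.imwrite(f"pics/{n}z.png",cv2.resize(np.hstack([im[185:245,320:380],im[205:265,395:455]]) if n=="top" else im[130:250,260:360],None,fx=6 if n=="top" else 5,fy=6 if n=="top" else 5,interpolation=cv2.INTER_CUBIC))
E
```

```text
top bar
 high pts 129 [ 513.2 -245.5  101.2] 1555.8
 bar colour 124 [ 522.7 -254.4] ang -2.508 [17.  56.5] P [ 520.4 -252.3   66.4]
 lid ext [ 176.6 -286.6   25.2] [ 556.    36.6 1555.8]
 white
   comp 4 [349.  197.5] [606.3 -36.7  12. ] depthpt [606.7 -36.7  11.8]
   comp 6 [351.  230.5] [510.7 -45.8  12. ] depthpt [510.2 -45.7  12.4]
 yellow
   comp 10 [366.3 208.2] [577.4 -86.8  12. ] depthpt [577.  -87.   13.6]
   comp 13 [335. 220.] [5.387e+02 4.000e-01 1.200e+01] depthpt [5.382e+02 4.000e-01 1.420e+01]
 gauge ext [ 176.6 -114.     6. ] [ 629.7   36.6 1555.8]
 gauge top 81 [499.8 -29.1 275.7] [176.6 -58.2  49.1] [ 578.5   36.6 1555.8]
  gt ((416.39154052734375, 177.97105407714844), (539.1202392578125, 139.13865661621094), 16.055105209350586) 1555.8 floor [608.3 236.1   6.2]
  rt ((322.2186279296875, 189.99795532226562), (392.994140625, 156.71029663085938), 24.753812789916992) 1555.8 floor [431.6 240.4   6.2]
side bar
 high pts 121 [ 520.7 -223.7   82.5] 1218.4
 bar colour 126 [ 523.2 -249.4] ang -2.405 [26. 59.] P [ 523.8 -253.5   51.9]
 lid ext [ 348.6 -289.7   25.1] [ 556.8  954.5 1218.4]
 white
 yellow
   comp 8 [305.5 232. ] [539.2  -2.4  12. ] depthpt [ 5.393e+02 -3.000e-01  1.420e+01]
 gauge ext [ 348.6 -125.1    6. ] [ 623.8  954.5 1218.4]
 gauge top 64 [526.  114.5 234.9] [348.6 -60.7  49.1] [ 580.9  954.5 1218.4]
  gt ((646.2666625976562, 291.8150634765625), (19.984834671020508, 48.35374069213867), 66.21641540527344) 24.7 floor [642.6 268.7   5.3]
  rt ((421.3836669921875, 565.952880859375), (123.04539489746094, 781.0435791015625), 1.6529332399368286) 1218.4 floor [431.6 236.8   6.3]
```

View pics/topz.png

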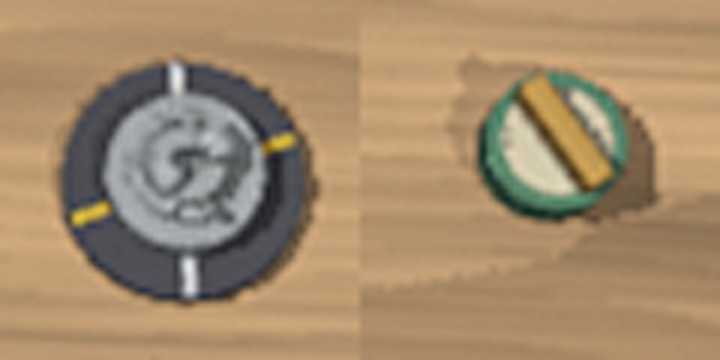

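The zoom shows white marks at top and bottom and yellow marks left and right on the gauge, with the lid's bar on a diagonal. Next I refine, dropping pixels that have no depth reading.

```bash
python3 - <<'E'
from h import *
boxes={"top":dict(lid=(410,212,446,248),gauge=(325,190,376,238),gt=(225,165,285,220),rt=(218,225,280,282)),
"side":dict(lid=(312,146,346,180),gauge=(276,200,330,242),gt=(222,272,294,334),rt=(296,286,366,350))}
for n in boxes:
    c=dict(np.load(f"pics/{n}1.npz")); im=c["color"]; P=cloud(c); Z=np.where(c["range_z"]>0,P[...,2],-99)
    Z[Z>150]=-99
    hsv=cv2.cvtColor(im,cv2.COLOR_BGR2HSV); H,S,V=[hsv[...,i].astype(int) for i in range(3)]
    def sub(b):
        m=np.zeros((480,640),bool); x0,y0,x1,y1=b; m[y0:y1,x0:x1]=1; return m
    b=boxes[n]; print(n)
    def rect(name,m):
        print(" ",name,m.sum(),P[m].mean(0).round(1),Z[m].max().round(1),[np.round(a,1) for a in cv2.minAreaRect(P[m][:,:2].astype(np.float32))])
    L=sub(b["lid"]); m=L&(Z>51); rect("bar",m)
    w=P[m][:,:2]; e,ev=np.linalg.eigh(np.cov(w.T)); print("  ang",np.arctan(ev[1,1]/ev[0,1]),np.sqrt(e*12))
    m=L&(Z>8)&(Z<44); print("  skirt circle",[np.round(a,1) for a in cv2.minEnclosingCircle(P[m][:,:2].astype(np.float32))])
    m=L&(Z>28)&(Z<36); print("  crown circle",[np.round(a,1) for a in cv2.minEnclosingCircle(P[m][:,:2].astype(np.float32))])
    G=sub(b["gauge"])
    for lo,hi in((9,15),(27,33),(51,58)):
        m=G&(Z>lo)&(Z<hi); print("  g",lo,[np.round(a,1) for a in cv2.minEnclosingCircle(P[m][:,:2].astype(np.float32))],np.median(Z[m]).round(1))
    for t,mm in(("gt",(H>60)&(H<95)&(S>60)),("rt",((H<8)|(H>172))&(S>130))):
        m=sub(b[t])&mm
        rect(t+" rim",m&(Z>18)); rect(t+" floor",m&(Z>3)&(Z<9)); rect(t+" all",m&(Z>3))
E
```

```text
top
  bar 107 [ 524.6 -254.8   55.8] 66.3 [array([ 524.9, -255.2]), array([57.9, 15.6]), np.float64(35.2)]
  ang 0.6204894688125945 [14.65780983 57.68241961]
  skirt circle [array([ 524.2, -251. ]), np.float64(52.1)]
  crown circle [array([ 524.4, -255.8]), np.float64(33.5)]
  g 9 [array([563.2, -35.1]), np.float64(83.9)] 11.9
  g 27 [array([558. , -40.1]), np.float64(37.1)] 30.2
  g 51 [array([555.4, -37.1]), np.float64(24.3)] 53.6
  gt rim 245 [598.4 227.2  22.5] 34.4 [array([606. , 233.2]), array([121.6, 119.5]), np.float64(2.3)]
  gt floor 840 [607.6 235.8   6. ] 9.0 [array([605.6, 232.7]), array([119. , 117.8]), np.float64(1.8)]
  gt all 1508 [606.4 233.9  10.4] 34.4 [array([605.7, 233.5]), array([122.3, 119.9]), np.float64(2.5)]
  rt rim 285 [425.9 238.6  22.8] 32.9 [array([429.5, 239.2]), array([121.3, 120.8]), np.float64(89.4)]
  rt floor 934 [431.8 241.4   6. ] 9.0 [array([428.2, 237. ]), array([117.7, 117.1]), np.float64(89.6)]
  rt all 1650 [430.  240.1  10.5] 32.9 [array([430.2, 238.9]), array([121.5, 122.1]), np.float64(89.3)]
side
  bar 86 [ 526.6 -253.8   56. ] 62.3 [a
[... 313 characters left out ...]
), np.float64(38.1)] 29.7
  g 51 [array([558.9, -40.9]), np.float64(23.0)] 52.9
  gt rim 336 [599.9 248.3  21.6] 28.3 [array([606.6, 234.4]), array([119.6, 123.3]), np.float64(1.6)]
  gt floor 1277 [609.7 231.1   6. ] 9.0 [array([606.5, 234.9]), array([113.4, 120.4]), np.float64(1.8)]
  gt all 1889 [608.7 236.    9.6] 28.3 [array([606.9, 234.5]), array([119.4, 124.9]), np.float64(2.3)]
  rt rim 434 [431.  242.9  21.9] 29.2 [array([431.2, 239. ]), array([124.8, 121. ]), np.float64(89.5)]
  rt floor 1430 [431.3 236.1   6. ] 9.0 [array([429.1, 240.2]), array([122.6, 119.1]), np.float64(88.3)]
  rt all 2317 [431.4 238.1  10.2] 29.2 [array([431. , 238.4]), array([126.7, 121.2]), np.float64(89.8)]
```

```bash
cat >> h.py <<'E'
from scipy.spatial.transform import Rotation as Ro
def info():
    s=sense(); R=Ro.from_rotvec(s["tool_rot"]).as_matrix()
    print("t",round(s["clock"],2),"pos",s["eef_pos"].round(1),"xyaw",round(np.arctan2(R[1,0],R[0,0]),3),"z",R[:,2].round(3),"q",s["joint_positions"].round(2),"F",s["wrist_force"].round(1),"M",s["moment"].round(2),"op",round(s["opening"],1))
    return s,R
def go(p,yaw):
    "shift (m) and rotvec in tool axes to reach p with tool x at yaw (tool down)"
    s,R=info()
    T=np.array([[np.cos(yaw),np.sin(yaw),0],[np.sin(yaw),-np.cos(yaw),0],[0,0,-1]])
    print("  shift",(R.T@(np.array(p)-s["eef_pos"])/1000).round(4),"turn",Ro.from_matrix(R.T@T).as_rotvec().round(4))
E
python3 - <<'E'
from h import *
for y in(.625+np.pi/2,.625-np.pi/2): go([525,-255,150],y)
E
```

```text
t 0.1 pos [ 228.  -581.3  230.6] xyaw -1.197 z [-0.001  0.001 -1.   ] q [ 1.23  0.69 -0.19  1.57  0.16  0.9  -0.22] F [-0.7 -0.2 -0.4] M [-0.01 -0.05 -0.03] op 85.6
  shift [-0.1952 -0.3957  0.0808] turn [2.4000e-03 1.0000e-04 2.8905e+00]
t 0.1 pos [ 228.  -581.3  230.6] xyaw -1.197 z [-0.001  0.001 -1.   ] q [ 1.23  0.69 -0.19  1.57  0.16  0.9  -0.22] F [-0.7 -0.2 -0.4] M [-0.01 -0.05 -0.03] op 85.6
  shift [-0.1952 -0.3957  0.0808] turn [-1.000e-04  1.600e-03 -2.511e-01]
```

Request:
carry_out(series=[[-0.195,-0.396,0.08,0,0.0016,-0.251,0.085],[-0.195,-0.396,0.08,0,0.0016,-0.251,0.085],[-0.195,-0.396,0.08,0,0.0016,-0.251,0.085],[-0.195,-0.396,0.08,0,0.0016,-0.251,0.085],[-0.195,-0.396,0.08,0,0.0016,-0.251,0.085],[-0.195,-0.396,0.08,0,0.0016,-0.251,0.085],[-0.195,-0.396,0.08,0,0.0016,-0.251,0.085],[-0.195,-0.396,0.08,0,0.0016,-0.251,0.085],[-0.195,-0.396,0.08,0,0.0016,-0.251,0.085],[-0.195,-0.396,0.08,0,0.0016,-0.251,0.085],[-0.195,-0.396,0.08,0,0.0016,-0.251,0.085],[-0.195,-0.396,0.08,0,0.0016,-0.251,0.05]], grip_force=40)

```text
clock: 1.3
eef_pos: [524.5, -257.1, 151.1]
tool_rot: [2.793, -1.432, 0.001]
wrist_force: [-1.1, -1.0, 0.3]
opening: 72.9
```

```bash
python3 - <<'E'
from h import *
go([525,-255,37],.625-np.pi/2)
c=capture("side"); cv2.imwrite("pics/s2.png",cv2.resize(c["color"][60:220,220:420],None,fx=4,fy=3.75))
E
```

```text
t 1.3 pos [ 524.5 -257.1  151.1] xyaw -0.948 z [-0.001 -0.002 -1.   ] q [ 0.47  0.74 -0.17  1.77  0.19  0.65 -0.75] F [-1.1 -1.   0.3] M [-0.01  0.04 -0.01] op 72.9
  shift [-0.0016 -0.0019  0.1141] turn [ 0.0021 -0.0016 -0.002 ]
```

Joint 7 would run out in this direction at the gauge, so I flip the grasp by half a turn now.

Request:
carry_out(series=[[0,0,0,0,0,-1.6,0.05],[0,0,0,0,0,-1.6,0.05],[0,0,0,0,0,-1.6,0.05],[0,0,0,0,0,-1.6,0.05],[0,0,0,0,0,-1.6,0.05],[0,0,0,0,0,-1.6,0.05],[0,0,0,0,0,-1.6,0.05],[0,0,0,0,0,-1.6,0.05],[0,0,0,0,0,-1.6,0.05],[0,0,0,0,0,-1.6,0.05],[0,0,0,0,0,-1.6,0.05],[0,0,0,0,0,-1.6,0.05]])

```text
clock: 2.55
eef_pos: [524.4, -257.8, 151.2]
tool_rot: [2.975, 1.004, -0.001]
wrist_force: [0.0, 0.1, -0.7]
opening: 49.8
```

Request:
carry_out(series=[[0,0,0,0,0,-1.54,0.05],[0,0,0,0,0,-1.54,0.05],[0,0,0,0,0,-1.54,0.05],[0,0,0,0,0,-1.54,0.05],[0,0,0,0,0,-1.54,0.05],[0,0,0,0,0,-1.54,0.05],[0,0,0,0,0,-1.54,0.05],[0,0,0,0,0,-1.54,0.05],[0,0,0,0,0,-1.54,0.05],[0,0,0,0,0,-1.54,0.05],[0,0,0,0,0,-1.54,0.05],[0,0,0,0,0,-1.54,0.05]])

```text
clock: 3.75
eef_pos: [524.8, -256.9, 151.0]
tool_rot: [1.439, 2.792, -0.003]
wrist_force: [0.9, -0.2, -0.0]
opening: 50.0
```

```bash
python3 - <<'E'
from h import *
go([525,-255,37],.625+np.pi/2)
c=capture("side"); cv2.imwrite("pics/s2.png",cv2.resize(c["color"][60:220,220:420],None,fx=4,fy=3.75))
E
```

```text
t 3.75 pos [ 524.8 -256.9  151. ] xyaw 2.19 z [-0.    -0.002 -1.   ] q [ 0.9   0.93 -1.    1.75  0.92  1.01  1.74] F [ 0.9 -0.2 -0. ] M [-0.01  0.05 -0.  ] op 50.0
  shift [0.0016 0.0014 0.114 ] turn [-0.0013  0.0014 -0.006 ]
```

View pics/s2.png

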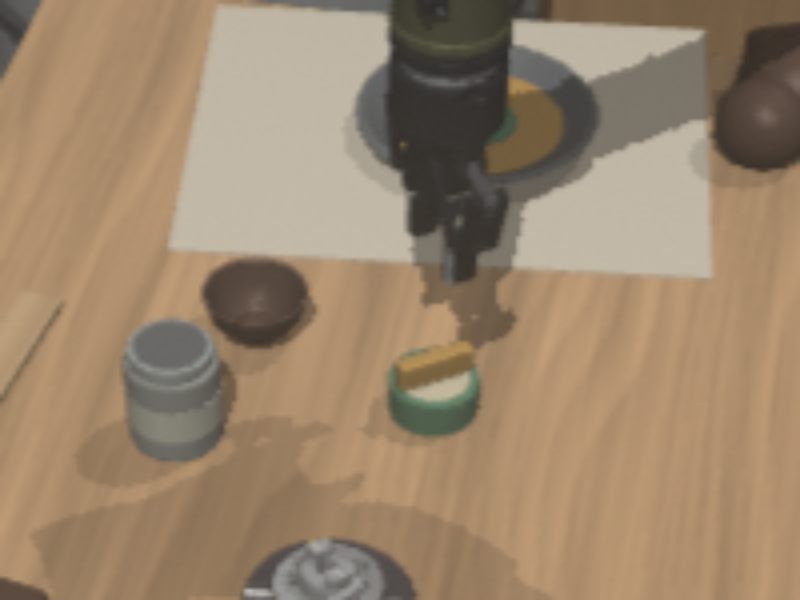

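The gripper (450,230) hangs above the lid (435,390) and the bar lies between the jaws, so I descend.

Request:
carry_out(series=[[0.0016,0.0014,0.04,0,0,-0.006,0.05],[0.0016,0.0014,0.08,0,0,-0.006,0.05],[0.0016,0.0014,0.1,0,0,-0.006,0.05],[0.0016,0.0014,0.108,0,0,-0.006,0.05],[0.0016,0.0014,0.112,0,0,-0.006,0.04],[0.0016,0.0014,0.114,0,0,-0.006,0.03],[0.0016,0.0014,0.114,0,0,-0.006,0.02],[0.0016,0.0014,0.114,0,0,-0.006,0.0],[0.0016,0.0014,0.114,0,0,-0.006,0.0],[0.0016,0.0014,0.114,0,0,-0.006,0.0],[0.0016,0.0014,0.114,0,0,-0.006,0.0]], grip_force=60)

```text
clock: 4.9
eef_pos: [527.1, -254.4, 38.6]
tool_rot: [1.424, 2.796, -0.002]
wrist_force: [0.2, -1.6, 5.7]
opening: 12.6
```

```bash
python3 - <<'E'
from h import *
info()
E
```

```text
t 4.9 pos [ 527.1 -254.4   38.6] xyaw 2.199 z [ 0.003 -0.003 -1.   ] q [ 0.84  1.07 -0.88  1.8   1.11  0.86  1.6 ] F [ 0.2 -1.6  5.7] M [-0.41 -0.   -0.03] op 12.6
```

Request:
carry_out(series=[[0,0,-0.02,0,0,0,0],[0,0,-0.06,0,0,0,0],[0,0,-0.1,0,0,0,0],[0,0,-0.12,0,0,0,0],[0,0,-0.12,0,0,0,0],[0,0,-0.12,0,0,0,0]])

```text
clock: 5.5
eef_pos: [524.9, -253.8, 156.3]
tool_rot: [-1.425, -2.8, 0.003]
wrist_force: [-0.7, -0.6, -3.3]
opening: 12.5
```

```bash
python3 - <<'E'
from h import *
go([558,-41.5,120],.10+np.pi/2)
E
```

```text
t 5.5 pos [ 524.9 -253.8  156.3] xyaw 2.2 z [-0.001 -0.002 -1.   ] q [ 0.9   0.92 -1.    1.74  0.91  1.02  1.75] F [-0.7 -0.6 -3.3] M [ 0.06  0.   -0.01] op 12.5
  shift [0.1522 0.1518 0.0359] turn [-0.0016  0.0013  0.5291]
```

Request:
carry_out(series=[[0.03,0.03,0,0,0,0.13,0],[0.06,0.06,0,0,0,0.26,0],[0.09,0.09,0.01,0,0,0.39,0],[0.12,0.12,0.02,0,0,0.529,0],[0.14,0.14,0.03,0,0,0.529,0],[0.152,0.152,0.036,0,0,0.529,0],[0.152,0.152,0.036,0,0,0.529,0],[0.152,0.152,0.036,0,0,0.529,0],[0.152,0.152,0.036,0,0,0.529,0]])

```text
clock: 6.4
eef_pos: [558.6, -43.4, 120.1]
tool_rot: [2.109, 2.327, -0.005]
wrist_force: [-0.5, -0.1, -2.8]
opening: 12.6
```

```bash
python3 - <<'E'
from h import *
go([558,-41.5,92],.10+np.pi/2)
for n in("top","side"):
    c=capture(n); np.savez(f"pics/{n}3.npz",**c)
    if n=="side": cv2.imwrite("pics/s3.png",cv2.resize(c["color"][130:270,220:400],None,fx=4.4,fy=4.2))
    P=cloud(c); Z=np.where(c["range_z"]>0,P[...,2],-99); hsv=cv2.cvtColor(c["color"],cv2.COLOR_BGR2HSV); H,S,V=[hsv[...,i].astype(int) for i in range(3)]
    near=(abs(P[...,0]-558)<70)&(abs(P[...,1]+41)<70)
    g=near&(H>35)&(H<95)&(S>60)&(Z>60)&(Z<125); b=near&(H>10)&(H<28)&(S>110)&(Z>100); cr=near&(Z>107)&(Z<117)
    for k,m in(("skirt",g),("bar",b),("crown",cr)):
        if m.sum()>5: print(n,k,m.sum(),P[m].min(0).round(1),P[m].max(0).round(1),P[m].mean(0).round(1))
    m=g|b|(cr&(S<90)&(V>150))
    print(cv2.minEnclosingCircle(P[m][:,:2].astype(np.float32)))
E
```

```text
t 6.4 pos [558.6 -43.4 120.1] xyaw 1.669 z [-0.001 -0.003 -1.   ] q [ 0.45  0.89 -0.82  1.84  0.88  0.83  0.84] F [-0.5 -0.1 -2.8] M [-0.04  0.04 -0.01] op 12.6
  shift [ 0.002  -0.0004  0.0281] turn [-0.0015  0.0029 -0.002 ]
top skirt 117 [521.8 -72.7  78.5] [560.9 -11.5 122.9] [533.1 -40.4 107.2]
top bar 59 [521.6 -51.8 116.4] [551.8 -35.6 251.3] [536.6 -43.1 137.1]
top crown 154 [521.9 -72.7 107.8] [562.2  -9.  116.9] [540.6 -41.3 113.1]
((553.3221435546875, -40.99220275878906), 32.49971008300781)
side bar 104 [526.5 -52.2 115.1] [581.7  10.9 195.3] [548.8 -39.7 132.4]
side crown 196 [522.6 -76.6 107.1] [586.7  -8.6 117. ] [552.2 -27.4 113.2]
((552.2557373046875, -23.653364181518555), 36.654945373535156)
```

View pics/s3.png

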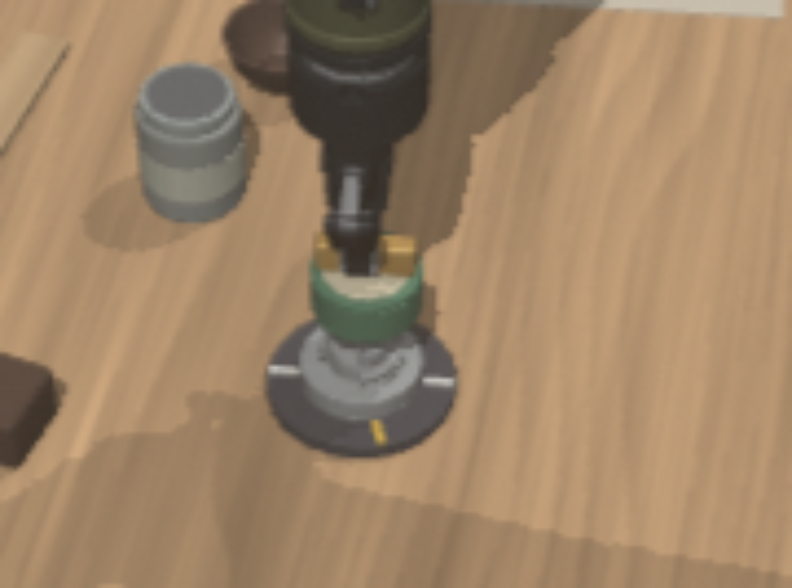

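The lid hangs level over the gauge, at (365,300) against the gauge at (362,365). The depth data puts it about 3 mm short in x, so I correct that and lower slowly.

Request:
carry_out(series=[[0,0.003,0.015,0,0.002,0,0],[0,0.003,0.025,0,0.002,0,0],[0,0.003,0.03,0,0.002,0,0],[0,0.003,0.034,0,0.002,0,0],[0,0.003,0.036,0,0.002,0,0],[0,0.003,0.038,0,0.002,0,0],[0,0.003,0.038,0,0.002,0,0]])

```text
clock: 7.2
eef_pos: [562.4, -41.0, 83.0]
tool_rot: [2.107, 2.33, 0.001]
wrist_force: [-0.7, -0.1, -2.4]
opening: 12.7
```

```bash
python3 - <<'E'
from h import *
info()
E
```

```text
t 7.2 pos [562.4 -41.   83. ] xyaw 1.671 z [ 0.001  0.001 -1.   ] q [ 0.42  0.94 -0.77  1.85  0.94  0.77  0.79] F [-0.7 -0.1 -2.4] M [ 0.   -0.06  0.01] op 12.7
```

Request:
carry_out(series=[[0,0,0.002,0,0,0,0],[0,0,0.004,0,0,0,0],[0,0,0.006,0,0,0,0],[0,0,0.007,0,0,0,0],[0,0,0.007,0,0,0,0]])

```text
clock: 7.7
eef_pos: [562.4, -41.1, 76.1]
tool_rot: [2.107, 2.33, 0.001]
wrist_force: [-0.1, -0.4, 0.5]
opening: 12.7
```

```bash
python3 - <<'E'
from h import *
info()
for n in("top","side"):
    c=capture(n); np.savez(f"pics/{n}4.npz",**c); P=cloud(c); Z=np.where(c["range_z"]>0,P[...,2],-99)
    S=cv2.cvtColor(c["color"],cv2.COLOR_BGR2HSV)[...,1]; V=c["color"].max(2)
    m=(abs(P[...,0]-558)<45)&(abs(P[...,1]+41)<45)&(Z>62)&(Z<80)&(V>90)
    print(n,np.median(Z[m&(abs(Z-70)<5)]),P[m].min(0).round(1),P[m].max(0).round(1))
E
```

```text
t 7.7 pos [562.4 -41.1  76.1] xyaw 1.671 z [ 0.001  0.    -1.   ] q [ 0.42  0.95 -0.76  1.85  0.96  0.76  0.78] F [-0.1 -0.4  0.5] M [-0.06  0.11  0.02] op 12.7
top 69.99847167668567 [524.9 -70.9  62.3] [563.5  -7.9  79.3]
side 69.89951807315985 [526.7 -74.8  62.3] [591.8  -5.   79.6]
```

Seated: the crown is at 70 mm, so the rim is at 38 mm, and the bar is in line. The lid axis sits about 3.5 mm off the TCP along the bar, so I turn about the lid axis, following the thread down.

Request:
carry_out(series=[[-0.0012,0,0,0,0,0,0],[-0.0014,0,0,0,0,0.05,0],[-0.0016,0,0,0,0,0.1,0],[-0.0018,0,0.0004,0,0,0.15,0],[-0.002,-0.0001,0.0008,0,0,0.2,0],[-0.0022,-0.0001,0.0011,0,0,0.25,0],[-0.0023,-0.0002,0.0015,0,0,0.3,0],[-0.0025,-0.0002,0.0018,0,0,0.35,0],[-0.0027,-0.0003,0.0022,0,0,0.4,0],[-0.0027,-0.0003,0.0022,0,0,0.4,0],[-0.0027,-0.0003,0.0022,0,0,0.4,0]])

```text
clock: 8.9
eef_pos: [562.6, -43.8, 74.0]
tool_rot: [2.527, 1.866, 0.002]
wrist_force: [-0.8, -0.8, 0.1]
opening: 12.7
```

```bash
python3 - <<'E'
from h import *
info()
E
```

```text
t 8.9 pos [562.6 -43.8  74. ] xyaw 1.272 z [ 0.001  0.    -1.   ] q [ 0.38  0.92 -0.67  1.86  0.89  0.69  0.44] F [-0.8 -0.8  0.1] M [-0.09 -0.02 -0.  ] op 12.7
```

Request:
carry_out(series=[[-0.0001,0,0.0002,0,0,0.03,0],[-0.0002,0,0.0004,0,0,0.06,0],[-0.0003,0,0.0006,0,0,0.09,0],[-0.0004,0,0.0008,0,0,0.12,0],[-0.0004,0,0.0008,0,0,0.12,0]])

```text
clock: 9.4
eef_pos: [562.3, -44.3, 73.1]
tool_rot: [2.636, 1.708, 0.001]
wrist_force: [1.2, 0.2, 1.5]
opening: 12.3
```

```bash
python3 - <<'E'
from h import *
info()
E
```

```text
t 9.4 pos [562.3 -44.3  73.1] xyaw 1.15 z [ 0.001  0.    -1.   ] q [ 0.36  0.92 -0.64  1.86  0.87  0.67  0.34] F [1.2 0.2 1.5] M [-0.07 -0.05 -0.06] op 12.3
```

Request:
carry_out(series=[[-0.0001,0,0.0002,0,0,0.03,0],[-0.0002,0,0.0004,0,0,0.06,0],[-0.0003,0,0.0005,0,0,0.08,0],[-0.0003,0,0.0005,0,0,0.08,0]])

```text
clock: 9.8
eef_pos: [562.0, -44.5, 72.5]
tool_rot: [-2.702, -1.602, -0.001]
wrist_force: [0.1, 0.6, 0.6]
opening: 12.3
```

```bash
python3 - <<'E'
from h import *
info()
E
```

```text
t 9.8 pos [562.  -44.5  72.5] xyaw 1.07 z [ 0.  0. -1.] q [ 0.35  0.91 -0.62  1.86  0.85  0.66  0.28] F [0.1 0.6 0.6] M [-0.02 -0.06 -0.05] op 12.3
```

Request:
carry_out(series=[[-0.0001,0,0.0002,0,0,0.03,0],[-0.0002,0,0.0004,0,0,0.06,0],[-0.0002,0,0.0004,0,0,0.06,0]])

```text
clock: 10.1
eef_pos: [562.0, -44.6, 72.1]
tool_rot: [-2.749, -1.52, -0.001]
wrist_force: [0.1, 0.5, 1.6]
opening: 12.3
```

```bash
python3 - <<'E'
from h import *
info()
E
```

```text
t 10.1 pos [562.  -44.6  72.1] xyaw 1.01 z [ 0.001  0.    -1.   ] q [ 0.34  0.91 -0.6   1.86  0.84  0.65  0.23] F [0.1 0.5 1.6] M [ 0.01 -0.04 -0.04] op 12.3
```

Request:
carry_out(series=[[-0.0001,0,0.0002,0,0,0.03,0],[-0.0002,0,0.0004,0,0,0.06,0],[-0.0003,0,0.0006,0,0,0.09,0],[-0.0003,0,0.0006,0,0,0.09,0]])

```text
clock: 10.5
eef_pos: [561.7, -45.0, 71.5]
tool_rot: [-2.815, -1.394, -0.001]
wrist_force: [0.2, 0.2, 0.8]
opening: 12.4
```

```bash
python3 - <<'E'
from h import *
info()
c=capture("side"); cv2.imwrite("pics/s5.png",cv2.resize(c["color"][160:260,240:370],None,fx=6,fy=6,interpolation=cv2.INTER_CUBIC))
P=cloud(c); Z=np.where(c["range_z"]>0,P[...,2],-99)
V=c["color"].max(2); m=(abs(P[...,0]-558)<33)&(abs(P[...,1]+41)<33)&(abs(Z-68)<6)&(V>150)
print(np.median(Z[m]),m.sum())
E
```

```text
t 10.5 pos [561.7 -45.   71.5] xyaw 0.92 z [ 0.  0. -1.] q [ 0.33  0.91 -0.58  1.86  0.82  0.63  0.16] F [0.2 0.2 0.8] M [-0.04  0.03 -0.08] op 12.4
65.63849021026772 69
```

View pics/s5.png

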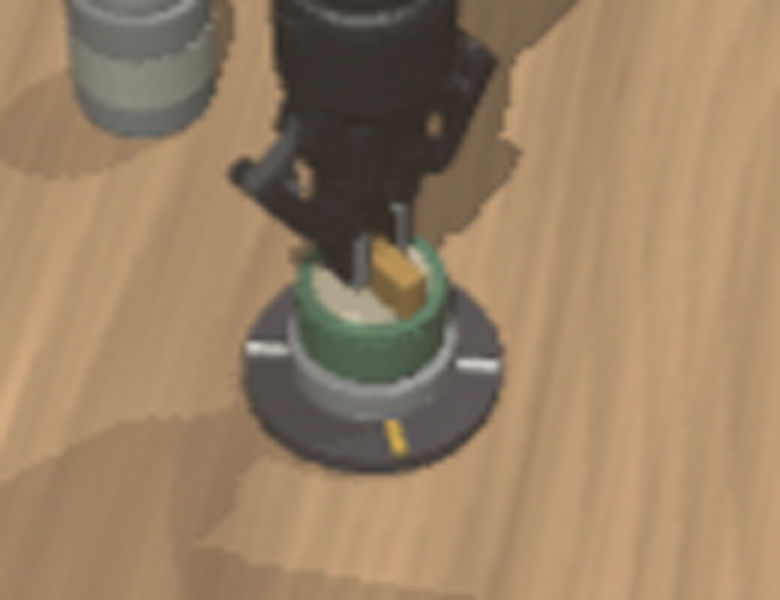

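The bar (400,280) has turned about 0.75 rad from the white marks and the rim is near 33.6 mm. That follows the thread, past the lump range with almost no moment, so I continue and keep checking.

Request:
carry_out(series=[[-0.0002,0,0.0004,0,0,0.05,0],[-0.0004,0,0.0007,0,0,0.1,0],[-0.0005,0,0.0011,0,0,0.15,0],[-0.0007,-0.0001,0.0014,0,0,0.2,0],[-0.0009,-0.0001,0.0018,0,0,0.25,0],[-0.0009,-0.0001,0.0018,0,0,0.25,0]])

```text
clock: 11.15
eef_pos: [561.1, -45.5, 69.7]
tool_rot: [-2.966, -1.034, -0.001]
wrist_force: [-0.5, -0.6, 0.0]
opening: 12.5
```

```bash
python3 - <<'E'
from h import *
info()
E
```

```text
t 11.15 pos [561.1 -45.5  69.7] xyaw 0.671 z [ 0.  0. -1.] q [ 0.3   0.89 -0.51  1.86  0.76  0.59 -0.04] F [-0.5 -0.6  0. ] M [-0.06  0.05 -0.06] op 12.5
```

Request:
carry_out(series=[[-0.0002,0,0.0004,0,0,0.05,0],[-0.0004,0,0.0007,0,0,0.1,0],[-0.0005,0,0.0011,0,0,0.15,0],[-0.0007,-0.0001,0.0015,0,0,0.2,0],[-0.0009,-0.0001,0.0016,0,0,0.25,0],[-0.001,-0.0001,0.0016,0,0,0.28,0],[-0.001,-0.0001,0.0016,0,0,0.28,0]])

```text
clock: 11.85
eef_pos: [560.8, -45.8, 68.6]
tool_rot: [-3.081, -0.611, -0.002]
wrist_force: [0.1, -0.2, 5.6]
opening: 12.3
```

```bash
python3 - <<'E'
from h import *
info()
c=capture("side"); cv2.imwrite("pics/s6.png",cv2.resize(c["color"][160:260,240:370],None,fx=6,fy=6,interpolation=cv2.INTER_CUBIC))
P=cloud(c); Z=np.where(c["range_z"]>0,P[...,2],-99)
V=c["color"].max(2); m=(abs(P[...,0]-558)<33)&(abs(P[...,1]+41)<33)&(abs(Z-64)<6)&(V>150)
print(np.median(Z[m]),m.sum())
E
```

```text
t 11.85 pos [560.8 -45.8  68.6] xyaw 0.392 z [ 0.001  0.001 -1.   ] q [ 0.26  0.88 -0.44  1.87  0.68  0.55 -0.25] F [ 0.1 -0.2  5.6] M [ 0.04  0.09 -0.03] op 12.3
62.96445432527329 79
```

View pics/s6.png

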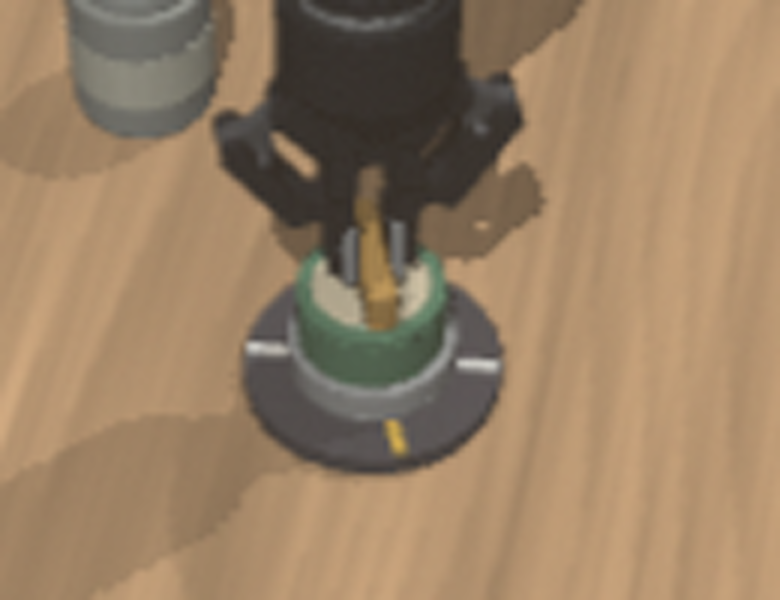

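The bar now points at the yellow mark (395,435) and the rim meets the shoulder (Fz 5.6 N). I nudge it a little further to be sure it is home.

Request:
carry_out(series=[[-0.0001,0,0.0001,0,0,0.02,0],[-0.0001,0,0.0002,0,0,0.04,0],[-0.0001,0,0.0003,0,0,0.04,0]])

```text
clock: 12.2
eef_pos: [560.5, -46.0, 68.5]
tool_rot: [-3.093, -0.551, -0.002]
wrist_force: [-2.2, -0.2, 9.9]
opening: 12.4
```

```bash
python3 - <<'E'
from h import *
info()
for n in("side","top"):
    c=capture(n)
    P=cloud(c); Z=np.where(c["range_z"]>0,P[...,2],-99)
    V=c["color"].max(2); m=(abs(P[...,0]-558)<33)&(abs(P[...,1]+41)<33)&(abs(Z-63)<4)&(V>110)
    print(np.median(Z[m]),m.sum())
E
```

```text
t 12.2 pos [560.5 -46.   68.5] xyaw 0.353 z [ 0.001  0.    -1.   ] q [ 0.25  0.88 -0.43  1.87  0.67  0.54 -0.28] F [-2.2 -0.2  9.9] M [0.01 0.34 0.24] op 12.4
62.6815248916692 166
62.92018968607008 85
```

Moment starts rising (0.24 N m at about 1.32 rad) and the rim is on the shoulder, so it is fully home and goes in the green tray. Unscrewing now.

Request:
carry_out(series=[[0.0002,0,-0.0004,0,0,-0.05,0],[0.0003,0,-0.0005,0,0,-0.1,0],[0.0007,-0.0001,-0.0011,0,0,-0.2,0],[0.001,-0.0002,-0.0018,0,0,-0.3,0],[0.0014,-0.0003,-0.0025,0,0,-0.4,0],[0.0015,-0.0003,-0.0029,0,0,-0.45,0],[0.0015,-0.0003,-0.0029,0,0,-0.45,0]])

```text
clock: 13.0
eef_pos: [561.5, -45.4, 70.6]
tool_rot: [-2.892, -1.226, -0.001]
wrist_force: [-0.4, 0.0, 2.4]
opening: 12.4
```

Request:
carry_out(series=[[0.0003,0,-0.0007,0,0,-0.1,0],[0.0007,-0.0001,-0.0014,0,0,-0.2,0],[0.001,-0.0002,-0.0021,0,0,-0.3,0],[0.0014,-0.0003,-0.0028,0,0,-0.4,0],[0.0015,-0.0003,-0.0032,0,0,-0.45,0],[0.0015,-0.0003,-0.0032,0,0,-0.45,0]])

```text
clock: 13.6
eef_pos: [562.4, -44.1, 73.7]
tool_rot: [-2.547, -1.838, -0.001]
wrist_force: [-0.4, -0.1, 1.7]
opening: 12.6
```

```bash
python3 - <<'E'
from h import *
info()
E
```

```text
t 13.6 pos [562.4 -44.1  73.7] xyaw 1.25 z [ 0.     0.001 -1.   ] q [ 0.38  0.92 -0.67  1.86  0.89  0.69  0.42] F [-0.4 -0.1  1.7] M [-0.01 -0.01 -0.03] op 12.6
```

Request:
carry_out(series=[[0.0003,0,-0.0007,0,0,-0.1,0],[0.0007,-0.0001,-0.0014,0,0,-0.2,0],[0.001,-0.0002,-0.0021,0,0,-0.3,0],[0.0013,-0.0003,-0.0024,0,0,-0.37,0],[0.0014,-0.0003,-0.0024,0,0,-0.42,0],[0.0014,-0.0003,-0.0024,0,0,-0.42,0]])

```text
clock: 14.2
eef_pos: [562.4, -42.6, 76.1]
tool_rot: [-2.109, -2.328, -0.001]
wrist_force: [0.1, -0.4, 0.8]
opening: 12.4
```

Request:
carry_out(series=[[0,0,-0.001,0,0,0,0],[0,0,-0.003,0,0,0,0],[0,0,-0.005,0,0,0,0],[0,0,-0.005,0,0,0,0]])

```text
clock: 14.6
eef_pos: [562.6, -42.6, 81.5]
tool_rot: [2.108, 2.329, 0.001]
wrist_force: [-0.4, -0.1, -2.5]
opening: 12.8
```

```bash
python3 - <<'E'
from h import *
info()
E
```

```text
t 14.6 pos [562.6 -42.6  81.5] xyaw 1.671 z [ 0.001  0.    -1.   ] q [ 0.43  0.94 -0.78  1.85  0.95  0.77  0.79] F [-0.4 -0.1 -2.5] M [-0.03 -0.02 -0.02] op 12.8
```

Request:
carry_out(series=[[0,0,-0.01,0,0,0,0],[0,0,-0.04,0,0,0,0],[0,0,-0.055,0,0,0,0],[0,0,-0.055,0,0,0,0]])

```text
clock: 15.0
eef_pos: [564.3, -42.0, 138.9]
tool_rot: [2.105, 2.327, 0.007]
wrist_force: [0.2, -0.8, -1.9]
opening: 12.4
```

```bash
python3 - <<'E'
from h import *
go([609.5,233,100],.1+np.pi/2)
E
```

```text
t 15.0 pos [564.3 -42.  138.9] xyaw 1.671 z [ 0.006  0.001 -1.   ] q [ 0.46  0.87 -0.85  1.82  0.85  0.86  0.87] F [ 0.2 -0.8 -1.9] M [ 0.04 -0.02 -0.02] op 12.4
  shift [0.2691 0.0721 0.0395] turn [ 0.0059 -0.0006 -0.    ]
```

Request:
carry_out(series=[[0.03,0.008,0,0,0,0,0],[0.07,0.019,0,0,0,0,0],[0.11,0.03,0,0,0,0,0],[0.15,0.04,0.005,0,0,0,0],[0.19,0.051,0.015,0,0,0,0],[0.23,0.062,0.025,0,0,0,0],[0.255,0.068,0.035,0,0,0,0],[0.269,0.072,0.039,0,0,0,0],[0.269,0.072,0.039,0,0,0,0],[0.269,0.072,0.039,0,0,0,0],[0.269,0.072,0.039,0,0,0,0]])

```text
clock: 16.1
eef_pos: [607.9, 229.3, 97.5]
tool_rot: [2.109, 2.326, -0.001]
wrist_force: [-0.1, 0.2, -3.1]
opening: 12.2
```

```bash
python3 - <<'E'
from h import *
go([609.5,233,48],.1+np.pi/2)
c=capture("side"); cv2.imwrite("pics/s7.png",cv2.resize(c["color"][200:340,190:370],None,fx=4.4,fy=4.2))
E
```

```text
t 16.1 pos [607.9 229.3  97.5] xyaw 1.668 z [ 0.001 -0.002 -1.   ] q [-0.04  1.   -0.79  1.57  0.84  0.94  0.55] F [-0.1  0.2 -3.1] M [-0.03 -0.02 -0.06] op 12.2
  shift [0.0036 0.0019 0.0495] turn [ 0.0007  0.002  -0.0026]
```

View pics/s7.png

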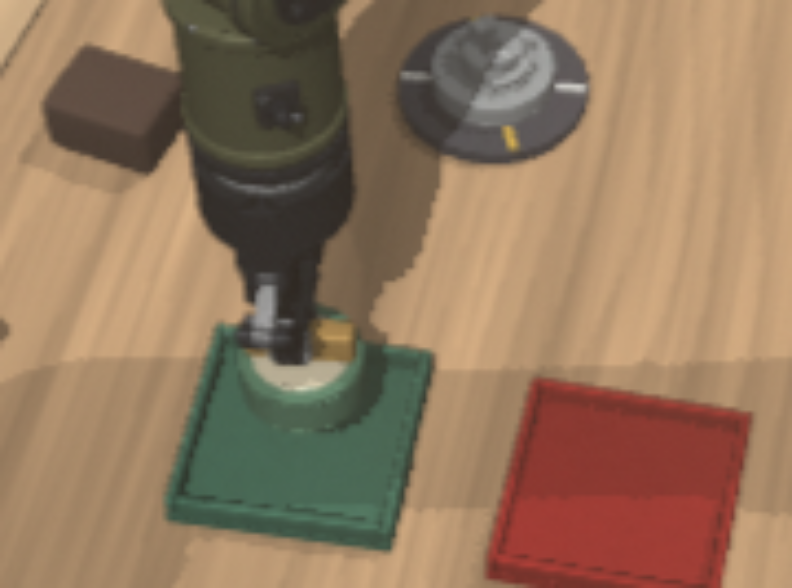

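The lid (300,370) hangs over the small green tray (300,435), near its centre allowing for height, so I lower it gently.

Request:
carry_out(series=[[0.003,0.002,0.015,0,0,0,0],[0.003,0.002,0.03,0,0,0,0],[0.003,0.002,0.042,0,0,0,0],[0.003,0.002,0.047,0,0,0,0],[0.003,0.002,0.049,0,0,0,0],[0.003,0.002,0.05,0,0,0,0],[0.003,0.002,0.051,0,0,0,0],[0.003,0.002,0.051,0,0,0,0]])

```text
clock: 16.95
eef_pos: [609.3, 235.7, 46.9]
tool_rot: [2.107, 2.33, 0.002]
wrist_force: [1.1, -0.2, -2.2]
opening: 12.7
```

```bash
python3 - <<'E'
from h import *
info()
E
```

```text
t 16.95 pos [609.3 235.7  46.9] xyaw 1.671 z [ 0.001  0.001 -1.   ] q [-0.06  1.07 -0.75  1.58  0.89  0.87  0.51] F [ 1.1 -0.2 -2.2] M [-0.04  0.04  0.05] op 12.7
```

Request:
carry_out(series=[[0,0,0.001,0,0,0,0],[0,0,0.0018,0,0,0,0],[0,0,0.0024,0,0,0,0],[0,0,0.0028,0,0,0,0],[0,0,0.0028,0,0,0,0]])

```text
clock: 17.45
eef_pos: [609.1, 235.5, 44.6]
tool_rot: [2.107, 2.329, 0.002]
wrist_force: [-2.1, -1.8, 5.4]
opening: 12.6
```

```bash
python3 - <<'E'
from h import *
info()
E
```

```text
t 17.45 pos [609.1 235.5  44.6] xyaw 1.671 z [ 0.001  0.    -1.   ] q [-0.07  1.07 -0.75  1.58  0.9   0.87  0.51] F [-2.1 -1.8  5.4] M [-0.39  0.43  0.  ] op 12.6
```

Request:
carry_out(series=[[0,0,0,0,0,0,0.018],[0,0,0,0,0,0,0.025],[0,0,-0.002,0,0,0,0.035],[0,0,-0.005,0,0,0,0.04],[0,0,-0.02,0,0,0,0.04],[0,0,-0.05,0,0,0,0.04],[0,0,-0.09,0,0,0,0.04],[0,0,-0.13,0,0,0,0.04],[0,-0.05,-0.15,0,0,0,0.04],[0,-0.1,-0.16,0,0,0,0.04],[0,-0.15,-0.16,0,0,0,0.04],[0,-0.15,-0.16,0,0,0,0.04]])

```text
clock: 18.65
eef_pos: [451.7, 218.4, 204.6]
tool_rot: [2.096, 2.339, -0.01]
wrist_force: [0.4, -0.0, -0.2]
opening: 40.2
```

```bash
python3 - <<'E'
from h import *
info()
c=capture("side"); cv2.imwrite("pics/s8.png",c["color"]); P=cloud(c); Z=np.where(c["range_z"]>0,P[...,2],-99)
m=(abs(P[...,0]-606)<50)&(abs(P[...,1]-234)<50)&(Z>34)&(Z<66); V=c["color"].max(2)
for lo,hi in((34,42),(58,66)):
    k=m&(Z>lo)&(Z<hi); print(lo,k.sum(),np.median(Z[k]).round(1),P[k].mean(0).round(1),P[k].min(0).round(1),P[k].max(0).round(1))
E
```

```text
t 18.65 pos [451.7 218.4 204.6] xyaw 1.68 z [-0.004 -0.005 -1.   ] q [-0.01  0.71 -0.9   1.94  0.73  0.87  0.39] F [ 0.4 -0.  -0.2] M [-0.03 -0.06 -0.03] op 40.2
34 282 38.3 [603.6 243.   38.2] [572.9 201.5  34.1] [638.  268.6  42. ]
58 125 61.4 [606.  236.6  61.3] [576.6 224.9  58.1] [634.2 247.6  66. ]
```

View pics/s8.png

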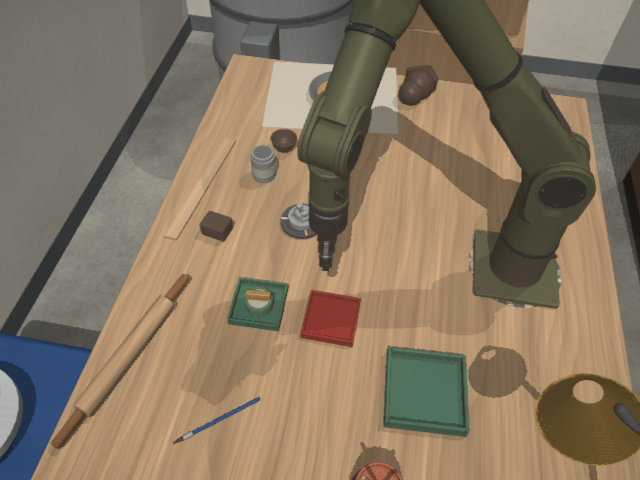

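The lid sits flat in the small green tray at (259,300), with its crown at 38 mm and bar top at 61–62 mm, as expected. Jar (263,164), bowl (284,140) and block (216,226) have not moved, and the gripper is clear of everything.

```bash
python3 -c "
from h import *
print(close_job())"
```

```text
the job is handed in; nothing more can be done
None
```

The lid went fully home on the gauge, so I unscrewed it and set it down in the small green tray. The job is handed in, at about 19 s on the robot's clock.

- **Gauge test:** I set the lid on in line with the white marks; it dropped to a rim height of 38 mm. It turned through the 0.5–0.7 rad lump range with almost no moment. The bar came over the yellow marks with the rim on the shoulder, and the moment began to rise only at about 1.32 rad (0.24 N m).
- **Placing:** After turning it back to the white marks, it lifted straight off. It touched the tray floor with about 5 N.
- **Last checks:** The lid is flat and mouth down near the tray's centre, at about (606, 236) against (606, 234) mm. Its crown is at 38 mm and its bar top at 61–62 mm, as expected. In the picture, the jar, bowl and block are where they were, and the gripper is clear.
- **One disagreement:** Fully home, the cameras read the crown at 62.7–62.9 mm where 62 mm was expected. That is within the 2 mm calibration and 1 mm thread play.

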